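# Dock a carburettor in the bench slide

### The arm

A 6-joint arm with a two-finger parallel gripper is mounted at the origin on the work surface. World frame = base frame: x ahead of the robot, y to its left, z up, the work surface at z = 0. Lengths are in m, angles in rad, forces in N, time in s.
With the tool pointing down it reaches from about 0.25 to 0.775 m from the base axis. Payload 4 kg.
Tool frame: the origin (TCP) lies at the very end of the fingers, on their centre line; the grasp point (between the pads) lies 19 mm behind it (robot.grip_point_offset is the distance from the TCP to the grasp point, in m); z points along the fingers, x is the direction in which the jaws open and shut, and the axes are right-handed (so a half turn about z gives the same grasp; the last joint's range is limited). The gripper opens to 94 mm and grips with 3 to 60 N. Pads are 16 mm wide; open, the fingers measure 119 mm over their backs; the gripper's body (75 mm by 177 mm) begins 78 mm behind the grasp point.
Start: joints at [1.046, 0.087, 1.371, -0, 1.684, -0.103], TCP at [0.225, 0.502, 0.206] pointing down, gripper open.
Joint ranges: [-3.1, 3.1], [-0.76, 2.03], [0.27, 2.55], [-1.08, 4.22], [0.17, 2.65], [-2.57, 2.57]. Speed limits (rad/s): [2.79, 2.79, 3.14, 3.14, 3.14, 3.14].

### API

Orientations are given as [roll, pitch, yaw] about the fixed x, y, z axes, in that order (R = Rz(yaw) Ry(pitch) Rx(roll)).
In Python, from bench import robot gives the robot as it stands.
- The arm moves only by the shell command python3 -m inch 'ROWS'. ROWS is text: rows parted by semicolons, each of 5 numbers parted by spaces: the shift along the tool's x, y, z in cm, then the turn about the tool's z in rad, then the closure, from 0 (fully open) to 1 (shut). In form: tx ty tz spin claw; .... A call has 1 to 20 rows; each row is the pose to reach, as a shift and turn from the pose measured when the call began, along the tool's axes at that moment; what a row does not reach only later rows make up. A row lasts 1/12 s, in which the tool goes at most 41.7 mm and 7.16 degrees, less where a joint would pass 70% of its speed; a pose out of reach is approached as far as the arm can. A call with a gripper value outside its range is refused whole. The fingers move at their own pace and stop on an object; the grip force is fixed at half the most. Time passes only in rows, so rows that repeat a pose let the fingers close. It gives the time, the measured TCP pose, the force and the opening at its end, in the units of the state.
- robot.get_obs(): the state, without advancing time (a new reading comes with each control period).
- robot.snapshot(name): name is "side" or "top"; returns (picture, depth): 384x512x3 uint8, blue, green, red; 384x512 float32, m along the optical axis (not along the pixel's ray), 0 where there is no reading.
- robot.camera_info(name): a dict with "K" (3x3 intrinsics, pixels), "dist" ([k1, k2, p1, p2, k3] as OpenCV has them; the pictures are not rectified), "extrinsics" (4x4, takes a point from world to camera coordinates). Camera axes: x right, y down, z forward; pixel columns grow to the right and rows downward; lengths in m; the calibration is good to about 2 mm. A picture is of the moment at which its call begins. camera_info takes no time and is no camera call.
- robot.close_job(): hands the job in, once; it reports no verdict.
The state is a dict: "time": time; "joint_positions": joint angles; "qvel": joint speeds; "joint_torque": joint torques, N m; "tool_pos": TCP position; "ee_rot": TCP orientation; "wrist_force": force on the tool from outside, world axes, zero at the start; "wrist_torque": the same for the moment, N m; "width": finger opening in m.
Only numpy, scipy, OpenCV 4.12 (cv2) and the standard library are available. Lean on these libraries where they do the work, as an engineer would, in place of code of your own. Each camera call takes 0.05 s, during which the arm holds its last target.

### The job

Pick up the carburettor, lay its sled plate flat in the wide open mouth of the bench slide and push it in, under the keeper strips, until it is wholly past the sprung pawl and the pawl has clicked out fully behind it. Then, with one steady, gentle tug straight back of about one kilogram-force (10 N) held for half a second, and never more than 18 N, prove that the pawl holds it, then let go, leaving it docked. Go gently with the pawl and the slide, keep the carburettor upright and leave everything else on the bench alone.

Things in the scene. Friction and masses are not known exactly. Their poses are not given: they have to be found in the camera images.
- carb: the carburettor, loose, about 0.6 kg: grey aluminium casting on a dark steel sled plate 100 mm long (x), 60 mm wide (y), 10 mm thick. Origin: centre of the sled's underside, z up. Lower body 66 x 40 mm up to 26 mm high, flange 70 x 46 mm at 25 to 29 mm, tower above. The sled is the same both ways round (x or -x first)
- carb_tower (a point): where to grip: middle of the carburettor's flat-sided tower, 50 mm above the sled's underside. The tower is 52 mm (x) by 42 mm (y) and reaches from 29 to 68 mm high; grip it across its 42 mm, from above
- slide: bench slide, bolted down, turned and placed anew each time: dark steel base 300 mm long, 12 mm thick, with aluminium rails. Origin: underside, on the channel's centre line, 155 mm from the mouth end; +x is the way in, z up. The channel floor is at z = 12 mm; rails 12 to 13 mm high. From x = -50 mm on the channel is 64 mm wide (2 mm play each side of the sled). On +y the rail is missing from x = -50 to 32 mm, for the pawl
- slide_mouth (a point): on the channel floor in the mouth of the slide, at x = -100 mm of the slide's frame: a sled laid flat with its centre here is clear of the pawl. The mouth is open on top, 84 mm wide between the rails at its end (x = -153 mm) and narrows evenly to 64 mm at x = -50 mm. Axes as the slide's
- slide_stop (a point): on the channel floor at the face of the rigid end stop, at x = 126 mm of the slide's frame; a docked sled lying back against the pawl ends 4 to 28 mm short of it. Two steel keeper strips cover the sled's edges from x = 54 to 144 mm, 13 mm above the floor (3 mm over the sled); 52 mm stay open between them
- pawl_block: grey block 68 x 36 mm, 18 mm tall, on the slide's +y side, axes parallel to the slide's. Origin: centre of its underside, at x = -5, y = 70 mm of the slide's frame, at channel floor level. It carries a sprung steel pawl, 10 mm thick, that slides in y; its nose, slanted at 25 degrees on the mouth side and square on the inner side, reaches to 16 mm from the channel's centre line
- pawl_nominal (a point): middle of where the pawl's square back face can be, 15 mm in +x from the block's origin; fixed to the block. The pawl is clamped anew each time, up to 12 mm either way of it along x, and this is not measured: feel, watch or hear it click. It clicks out when the sled's rear edge passes its back face, i.e. with the sled's centre at x = 48 to 72 mm of the slide's frame
- pawl (a joint): how far the pawl is pushed back into its block, in m: 0 = fully out, about 0.012 to 0.016 while the sled's flank holds it back, at most 0.022. Its spring gives about 1.2 N when out and 3 N when pushed back; pushing the sled past it takes up to about 12 N
- jet_jar: bystander, not needed: small glass jar with a steel lid, 44 mm wide, 55 mm tall. Origin at its underside or middle
- spanner: bystander, not needed: flat steel spanner, 150 mm long. Origin at its underside or middle
- bearing: bystander, not needed: steel ring, 42 mm outside, 14 mm tall. Origin at its underside or middle
- oil_bottle: bystander, not needed: amber oil bottle, 52 mm wide, 110 mm tall. Origin at its underside or middle
- spray_can: bystander, not needed: grey can, 60 mm wide, 100 mm tall. Origin at its underside or middle
- screwdriver: bystander, not needed: screwdriver, 200 mm long. Origin at its underside or middle
- mallet: bystander, not needed: hammer, 270 mm long. Origin at its underside or middle
- drill: bystander, not needed: cordless drill lying on its side, about 250 mm by 220 mm, 75 mm tall. Origin at its underside or middle
Mind the look-alikes: they are no part of the job. What is shaped like the carb but green, purple or yellow is not meant.

How it is judged:
On the way, in this order (a step that is already met when the one before it is completed fails the run):
1. the sled is laid flat in the mouth of the slide, short of the pawl (z of carb in the frame of slide between 0.009 and 0.0155 m and y of carb in the frame of slide between -0.012 and 0.012 m and angle between the x axis of carb and the x axis of slide, either way round below 0.2 rad and x of carb in the frame of slide between -0.145 and -0.085 m), for 0.05 s.
2. the sled, lying in the channel, pushes the pawl back (z of carb in the frame of slide between 0.009 and 0.0155 m and y of carb in the frame of slide between -0.005 and 0.005 m and angle between the x axis of carb and the x axis of slide, either way round below 0.1 rad and value of joint pawl above 0.01 m), for 0.1 s.
3. the sled is past the pawl and the pawl has clicked out behind it (z of carb in the frame of slide between 0.009 and 0.0155 m and y of carb in the frame of slide between -0.005 and 0.005 m and angle between the x axis of carb and the x axis of slide, either way round below 0.1 rad and x of carb in the frame of slide between 0.044 and 0.082 m and value of joint pawl below 0.003 m), for 0.1 s.
4. the carburettor is tugged back against the pawl, which takes at least 4 N for 0.2 s (all of step 3 and contact force between carb and pawl_block above 4 N), for 0.2 s.
At the end, for the whole second after the job is handed in: The carburettor lies flat in the slide (underside within 3.5 mm of the channel floor, within 5 mm of the centre line and 0.10 rad of its direction), released and at rest, its sled wholly past the pawl, and the pawl is out to within 3 mm behind it (all of step 3 and linear speed of carb below 0.01 m/s and contact force between carb and the fingers below 0.1 N); the robot touches nothing.
It fails at once if the pawl is loaded with more than 18 N (contact force between carb and pawl_block above 18 N).
It fails at once if the carburettor is pressed on the slide with more than 40 N (contact force between carb and slide above 40 N).
It fails at once if the carburettor is tipped by more than 0.5 rad (angle between carb's own z axis and vertical above 0.5 rad).
It fails at once if another thing on the bench is moved by more than 30 mm (distance of any of jet_jar, spanner, bearing, oil_bottle, spray_can, screwdriver, mallet, drill from where it was at the start of the episode above 0.03 m).
It also fails if it takes over 69 s, if anything falls off the work surface, if the arm or the gripper's body presses on something with over 40 N, if the wrist force passes 120 N, or if a joint passes its speed limit or range.

## Working session

There is one attempt and no reset: what is moved stays moved. The work goes in short steps, Python scripts to look and compute and a shell command to move; the robot and the scene stay as the last step left them, time stands still between calls to the robot, and variables do not carry over. Pictures are saved under pics/ and viewed, and the job is handed in when it is done.

```bash
ls; mkdir -p pics
python3 - <<'E'
from bench import robot
import cv2,numpy as np
print(robot.get_obs())
for n in("side","top"):
    i,d=robot.snapshot(n); cv2.imwrite(f"pics/{n}0.png",i); np.savez(f"{n}0.npz",i=i,d=d)
    print(n,robot.camera_info(n))
E
```

```text
pics
{'time': 0.0, 'joint_positions': array([ 1.04592106e+00,  8.79774391e-02,  1.37224200e+00, -2.08558408e-06,
        1.68358964e+00, -1.03103613e-01]), 'qvel': array([ 0.00041782,  0.00090686,  0.00124041, -0.00147865, -0.00083228,
       -0.00081559]), 'joint_torque': array([ 3.66790746e-04, -3.40196264e+01, -3.02421319e+01,  7.18330918e-02,
        3.32254416e-02, -1.48229483e-04]), 'tool_pos': array([0.22489057, 0.50132505, 0.20429813]), 'ee_rot': array([-3.14136660e+00,  2.20487676e-03,  1.14902469e+00]), 'wrist_force': array([-0.68668959, -0.02471594, -1.16604913]), 'wrist_torque': array([-0.03258188, -0.01956799,  0.05168026]), 'width': 0.09357682157711161}
side {'K': array([[400.80053479,   0.        , 245.62688958],
       [  0.        , 400.80053479, 193.62188819],
       [  0.        ,   0.        ,   1.        ]]), 'dist': array([-0.11367389,  0.        ,  0.        ,  0.        ,  0.        ]), 'extrinsics': array([[ 0.73832955, -0.67422948,  0.0168546 , -0.38828459],
       [-0.33686099, -0.39030661, -0.85684621,  0.22600128],
       [ 0.58428943,  0.62695722, -0.51529652,  0.95151753],
       [ 0.        ,  0.        ,  0.        ,  1.        ]])}
top {'K': array([[427.2429249 ,   0.        , 257.19444528],
       [  0.        , 427.2429249 , 185.91952444],
       [  0.        ,   0.        ,   1.        ]]), 'dist': array([-0.07974747,  0.        ,  0.        ,  0.        ,  0.        ]), 'extrinsics': array([[-0.02931302, -0.99939117, -0.01892208,  0.02266094],
       [-0.99783627,  0.03037148, -0.05831249,  0.51483905],
       [ 0.05885168,  0.01717182, -0.99811904,  1.26826161],
       [ 0.        ,  0.        ,  0.        ,  1.        ]])}
```

View pics/side0.png

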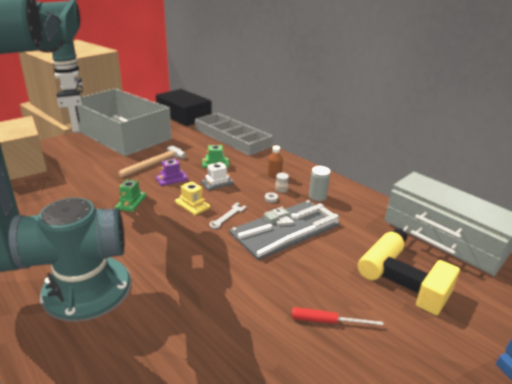

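View pics/top0.png

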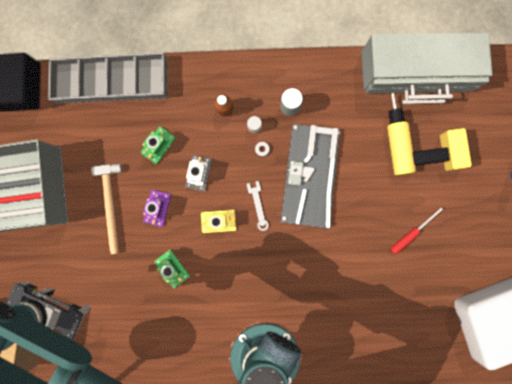

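The candidates for the carb in the top view are grey (198,172), green (157,145) and (172,268), purple (155,208), and yellow (218,221). The grey one fits the description. Next I'll check it in a close crop, along with the slide.

Run:
```python
import cv2,numpy as np
i=np.load("top0.npz")["i"]
a=cv2.resize(i[145:200,170:225],None,fx=7,fy=7,interpolation=cv2.INTER_CUBIC)
b=cv2.resize(i[115:235,270:350],None,fx=5,fy=5,interpolation=cv2.INTER_CUBIC)
a=cv2.copyMakeBorder(a,0,b.shape[0]-a.shape[0],0,0,cv2.BORDER_CONSTANT)
cv2.imwrite("pics/crop0.png",np.hstack([a,b]))
```

```text
(no output)
```

View pics/crop0.png

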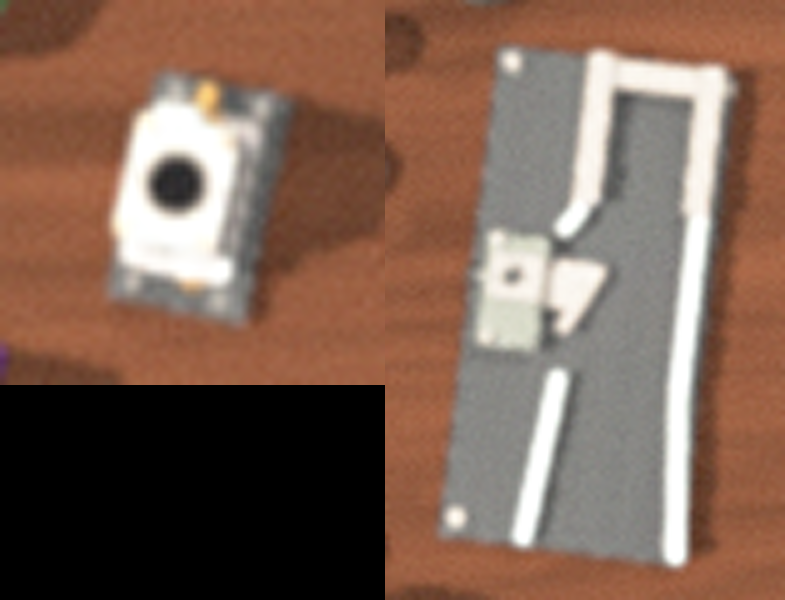

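The grey casting on the dark sled (top view 198,172) is the carb, and its tower is elongated along the sled's long axis. The slide's mouth is at the bottom of the picture (world −x) and its pawl side is on the left (+y). Next I'll fit both poses by overlaying models.

```bash
cat > h.py <<'E'
import cv2,numpy as np
from bench import robot
def proj(n,P):
    c=robot.camera_info(n);E=c["extrinsics"]
    return cv2.projectPoints(np.asarray(P,float).reshape(-1,1,3),cv2.Rodrigues(E[:3,:3])[0],E[:3,3],c["K"],c["dist"])[0][:,0]
def ray(n,uv,z):
    "pixel -> world at height z"
    c=robot.camera_info(n);E=c["extrinsics"];R,t=E[:3,:3],E[:3,3]
    q=cv2.undistortPoints(np.asarray(uv,float).reshape(-1,1,2),c["K"],c["dist"])[:,0]
    d=np.c_[q,np.ones(len(q))]@R;o=-R.T@t
    return o+d*((z-o[2])/d[:,2])[:,None]
def fr(pose,P):
    x,y,a=pose;P=np.asarray(P,float);c,s=np.cos(a),np.sin(a)
    return np.c_[x+c*P[:,0]-s*P[:,1],y+s*P[:,0]+c*P[:,1],P[:,2]]
SL=[[(-.155,0,.012),(-.155,.06,.012)],[(-.153,.042,.024),(-.05,.032,.024)],[(-.153,-.042,.024),(-.05,-.032,.024),(.126,-.032,.024)],
[(.054,.026,.028),(.126,.026,.028),(.126,-.026,.028),(.054,-.026,.028)],[(.144,-.03,.028),(.144,.03,.028)],
[(-.039,.052,.03),(.029,.052,.03),(.029,.088,.03),(-.039,.088,.03),(-.039,.052,.03)]]
def box(a,b,z):return [(-a,-b,z),(a,-b,z),(a,b,z),(-a,b,z),(-a,-b,z)]
CB=[box(.05,.03,.01),box(.05,.03,0),box(.026,.021,.068),box(.035,.023,.029)]
def over(n,img,roi,f,items,out):
    x0,y0,x1,y1=roi
    o=cv2.resize(img[y0:y1,x0:x1],None,fx=f,fy=f,interpolation=cv2.INTER_CUBIC)
    for M,p,dz,col in items:
        for L in M:
            L=np.array(L);L[:,2]+=dz
            u=(proj(n,fr(p,L))+.5-[x0,y0])*f-.5
            cv2.polylines(o,[np.round(u).astype(int)],False,col,1)
    cv2.imwrite(out,o)
E
python3 - <<'E'
from h import *
g=lambda cx,cy:(270+(cx-385+.5)/5-.5,115+(cy+.5)/5-.5)
m=ray("top",[g(532,545),g(664,562)],.024);m0=m.mean(0)
e=ray("top",[g(612,92),g(692,97)],.028);e0=e.mean(0)
print(m,e)
a=np.arctan2(*(e0-m0)[[1,0]]);L=np.linalg.norm((e0-m0)[:2]);print(L,a)
mid=(m0+e0)/2; # x mid = -0.0135
S=(mid[0]+.0135*np.cos(a),mid[1]+.0135*np.sin(a),a);print("S",S)
q=lambda cx,cy:(170+(cx+.5)/7-.5,145+(cy+.5)/7-.5)
c=ray("top",[q(248,322),q(293,95),q(108,297),q(155,72)],.01)
C=c.mean(0);a=np.arctan2(*((c[1]-c[0])+(c[3]-c[2]))[[1,0]]);C=(C[0],C[1],a);print(c,"C",C)
np.savez("p0.npz",S=S,C=C)
d=np.load("top0.npz");i=d["i"]
t=d["d"][170:174,193:196];print("tower top depth",t.mean(),d["d"][178:182,193:199])
over("top",i,(165,115,345,235),4,[(SL,S,0,(0,0,255)),(CB,C,0,(255,0,255))],"pics/ov_top.png")
i=np.load("side0.npz")["i"]
over("side",i,(190,150,350,260),5,[(SL,S,0,(0,0,255)),(CB,C,0,(255,0,255))],"pics/ov_side.png")
E
```

```text
[[ 0.3990576  -0.11359414  0.024     ]
 [ 0.38660423 -0.19155549  0.024     ]] [[ 0.66802863 -0.17075788  0.028     ]
 [ 0.66357552 -0.21860596  0.028     ]]
0.27619967405597123 -0.15304848668253668
S (np.float64(0.5426586937471108), np.float64(-0.17568646834770138), np.float64(-0.15304848668253668))
[[0.50630906 0.16562738 0.01      ]
 [0.60431766 0.14387968 0.01      ]
 [0.51897633 0.22633655 0.01      ]
 [0.61637562 0.20393072 0.01      ]] C (np.float64(0.5614946684741016), np.float64(0.18494358407254916), np.float64(-0.22222390950405815))
tower top depth 1.1354132 [[1.2349938 1.2395447 1.2325661 1.2361622 1.2366171 1.2352945]
 [1.2422136 1.2356368 1.2352386 1.239207  1.2317926 1.2334067]
 [1.2474633 1.2693679 1.2646806 1.2523903 1.240064  1.2371013]
 [1.2772014 1.2765788 1.2779882 1.2723839 1.2726039 1.271956 ]]
```

View pics/ov_top.png

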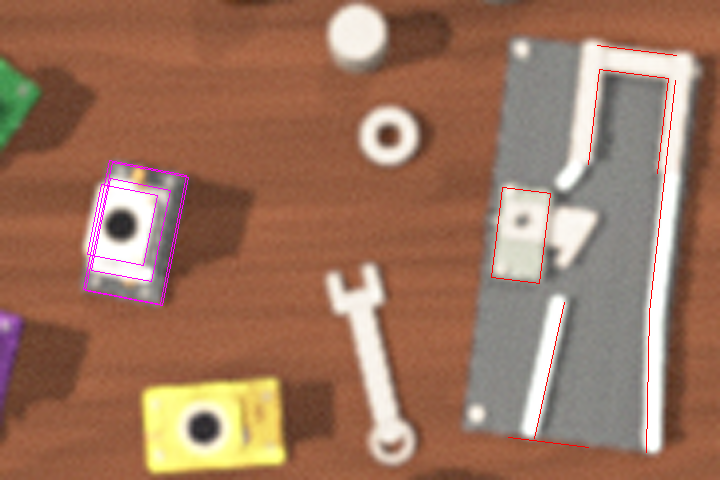

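View pics/ov_side.png

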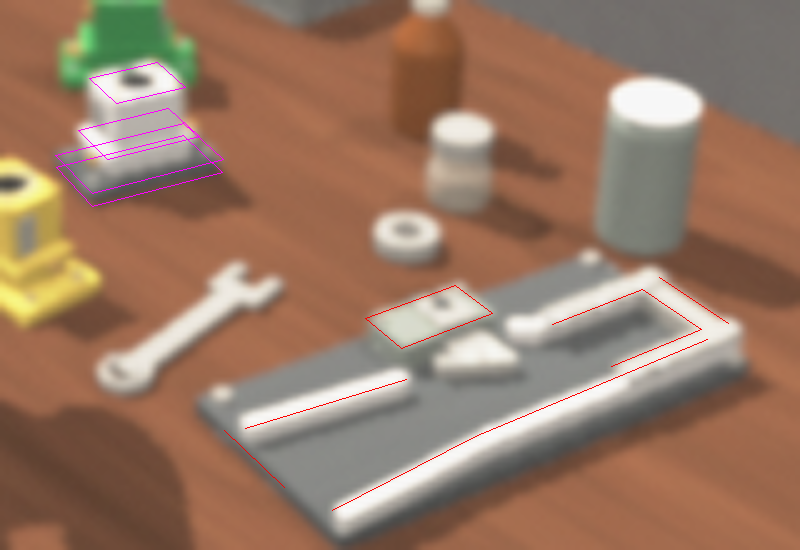

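Both models overlay well in the two views (carb at top px 198,172, slide at 311,175). Next I'll work out the approach shift.

```bash
cat >> h.py <<'E'
from scipy.spatial.transform import Rotation as Ro
def shift(target,yaw):
    o=robot.get_obs();R=Ro.from_euler("xyz",o["ee_rot"]).as_matrix()
    s=R.T@(np.asarray(target)-o["tool_pos"])*100
    d=(yaw-o["ee_rot"][2]+np.pi/2)%np.pi-np.pi/2
    print("t",round(o["time"],2),"pos",o["tool_pos"].round(4),"rpy",o["ee_rot"].round(4),"F",o["wrist_force"].round(1),"w",round(o["width"],4),"| shift cm",s.round(2),"spin",round(-d,3))
E
python3 - <<'E'
from h import *
p=np.load("p0.npz");C=p["C"];shift([C[0],C[1],.15],C[2]+np.pi/2)
E
```

```text
t 0.1 pos [0.2249 0.5014 0.2044] rpy [-3.1414e+00  2.0000e-03  1.1491e+00] F [-0.4 -0.3  0.7] w 0.0936 | shift cm [-15.08  43.66   5.47] spin -0.2
```

```bash
python3 -m inch '-1 3 0 -0.02 0; -2.2 6.3 0 -0.04 0; -3.4 10 0 -0.06 0; -4.6 13.5 0.5 -0.08 0; -5.8 17 1 -0.1 0; -7 20.5 1.5 -0.12 0; -8.2 24 2 -0.14 0; -9.4 27.5 2.5 -0.16 0; -10.6 31 3 -0.18 0; -11.8 34.5 3.5 -0.2 0; -13 38 4 -0.2 0; -14 41 4.5 -0.2 0; -14.7 42.8 5 -0.2 0; -15.1 43.66 5.47 -0.2 0; -15.1 43.66 5.47 -0.2 0; -15.1 43.66 5.47 -0.2 0'
python3 - <<'E'
from h import *
i,d=robot.snapshot("top");cv2.imwrite("pics/a1.png",i[100:260,100:360].repeat(3,0).repeat(3,1))
p=np.load("p0.npz");C=p["C"];shift([C[0],C[1],.033],C[2]+np.pi/2)
E
```

```text
time: 1.43
tool_pos: [0.5606, 0.185, 0.1491]
ee_rot: [-3.139, 0.002, 1.349]
wrist_force: [-0.0, 0.1, 0.0]
width: 0.0938
t 1.48 pos [0.5605 0.1857 0.1498] rpy [-3.1398e+00  1.6000e-03  1.3499e+00] F [ 1.3 -0.9 -0.1] w 0.094 | shift cm [-0.03  0.13 11.68] spin 0.001
```

```bash
python3 -m inch '0 0.1 1.5 0 0; 0 0.1 3.5 0 0; 0 0.1 5 0 0; 0 0.1 5.5 0 0; 0 0.1 5.5 0 0'
python3 - <<'E'
from h import *
i,d=robot.snapshot("side");cv2.imwrite("pics/a2.png",cv2.resize(i[90:230,150:300],None,fx=4,fy=4,interpolation=2))
p=np.load("p0.npz");C=p["C"];shift([C[0],C[1],.033],C[2]+np.pi/2)
E
```

```text
time: 1.9
tool_pos: [0.5596, 0.1864, 0.0936]
ee_rot: [-3.137, 0.003, 1.352]
wrist_force: [0.5, -0.9, 0.5]
width: 0.0942
t 1.95 pos [0.5606 0.1864 0.095 ] rpy [-3.1394e+00  1.6000e-03  1.3515e+00] F [ 0.3 -0.6 -0.5] w 0.0943 | shift cm [-0.11  0.13  6.2 ] spin 0.003
```

View pics/a2.png

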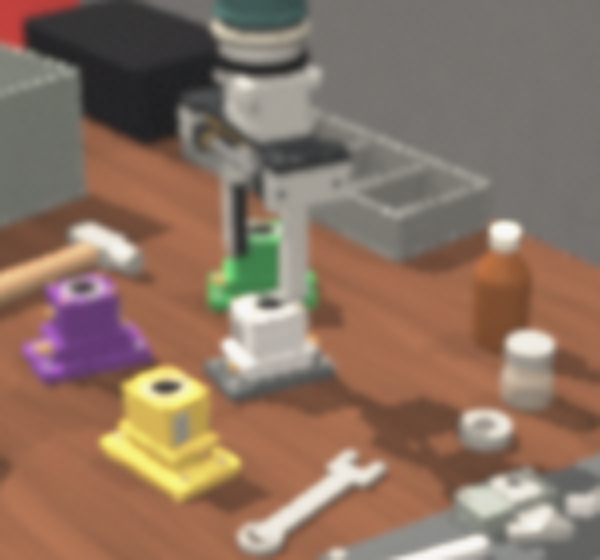

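The side view shows the fingers straddling the white carb, with the tower top at crop (268,300). I'll descend and grip.

```bash
python3 -m inch '-0.1 0.1 1.5 0 0; -0.1 0.1 3.5 0 0; -0.1 0.1 5.2 0 0; -0.1 0.1 6.1 0 0; -0.1 0.1 6.1 0 0; -0.1 0.1 6.1 0 0; -0.1 0.1 6.1 0 0.3;-0.1 0.1 6.1 0 0.5;-0.1 0.1 6.1 0 1;-0.1 0.1 6.1 0 1;-0.1 0.1 6.1 0 1;-0.1 0.1 6.1 0 1;-0.1 0.1 6.1 0 1;-0.1 0.1 6.1 0 1;-0.1 0.1 6.1 0 1'
```

```text
time: 3.2
tool_pos: [0.5612, 0.1857, 0.034]
ee_rot: [-3.139, 0.0, 1.352]
wrist_force: [-0.7, 1.4, -0.5]
width: 0.0419
```

```bash
python3 -m inch '0 0 -0.5 0 1; 0 0 -2 0 1; 0 0 -4 0 1; 0 0 -6 0 1; 0 0 -7.5 0 1; 0 0 -8 0 1; 0 0 -8 0 1'
python3 - <<'E'
from h import *
i,d=robot.snapshot("side");cv2.imwrite("pics/a3.png",cv2.resize(i[90:230,150:300],None,fx=4,fy=4,interpolation=2))
S=np.load("p0.npz")["S"];t=fr(S,[[-.113,0,.112]])[0];print(t);shift(t,S[2]+np.pi/2)
E
```

```text
time: 3.78
tool_pos: [0.5618, 0.1856, 0.1147]
ee_rot: [-3.141, 0.0, 1.352]
wrist_force: [0.7, -0.2, -5.6]
width: 0.0418
[ 0.43097956 -0.15845943  0.112     ]
t 3.83 pos [0.561  0.1855 0.1132] rpy [-3.1383e+00  1.2000e-03  1.3516e+00] F [-0.1 -0.8 -6.3] w 0.0421 | shift cm [-36.4   -5.21   0.18] spin -0.066
```

View pics/a3.png

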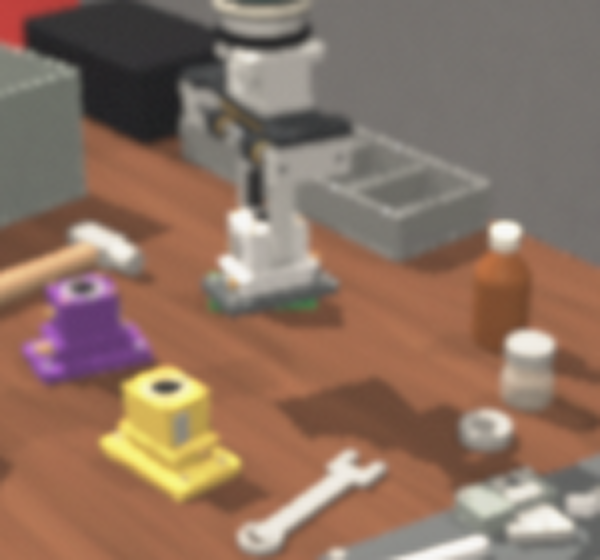

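The carb is held level, with the sled at about crop (270,290). I'll move it over the mouth.

```bash
python3 -m inch '-1 -0.1 -0.5 0 1; -3.5 -0.4 -1 -0.01 1; -6.5 -0.8 -1 -0.02 1; -10 -1.3 -1 -0.03 1; -13.5 -1.8 -1 -0.04 1; -17 -2.3 -1 -0.05 1; -20.5 -2.8 -1 -0.066 1; -24 -3.3 -1 -0.066 1; -27.5 -3.8 -1 -0.066 1; -31 -4.3 -1 -0.066 1; -33.8 -4.8 -1 -0.066 1; -35.8 -5.1 -0.8 -0.066 1; -36.4 -5.2 0 -0.066 1; -36.4 -5.2 0.2 -0.066 1; -36.4 -5.2 0.2 -0.066 1; -36.4 -5.2 0.2 -0.066 1'
python3 - <<'E'
from h import *
i,d=robot.snapshot("side");j,_=robot.snapshot("top")
p=np.load("p0.npz");S=p["S"]
o=robot.get_obs();P=o["tool_pos"];c=(P[0],P[1],o["ee_rot"][2]-np.pi/2)
over("side",i,(190,130,350,260),4,[(SL,S,0,(0,0,255)),(CB,c,P[2]-.034,(255,0,255))],"pics/a4s.png")
over("top",j,(260,100,360,250),4,[(SL,S,0,(0,0,255)),(CB,c,P[2]-.034,(255,0,255))],"pics/a4t.png")
t=fr(S,[[-.113,0,.048]])[0];shift(t,S[2]+np.pi/2)
E
```

```text
time: 5.17
tool_pos: [0.4307, -0.1573, 0.1109]
ee_rot: [-3.136, -0.0, 1.419]
wrist_force: [-0.2, 0.5, -6.3]
width: 0.0419
t 5.27 pos [ 0.4314 -0.1574  0.1117] rpy [-3.1380e+00  5.0000e-04  1.4194e+00] F [-0.1  1.  -6.5] w 0.042 | shift cm [-0.1  -0.    6.37] spin 0.002
```

View pics/a4s.png

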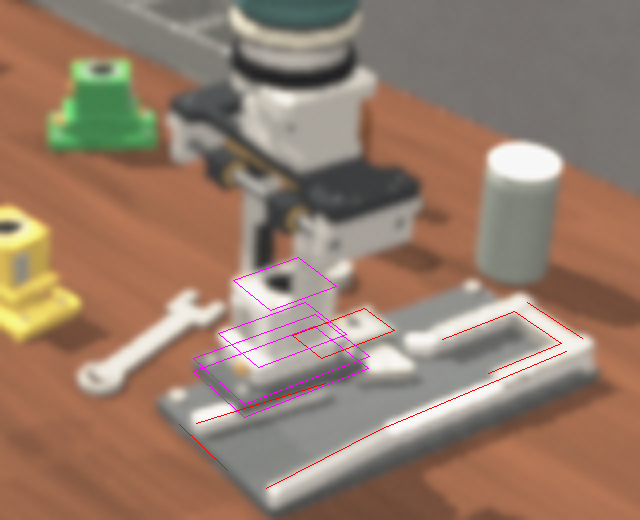

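View pics/a4t.png

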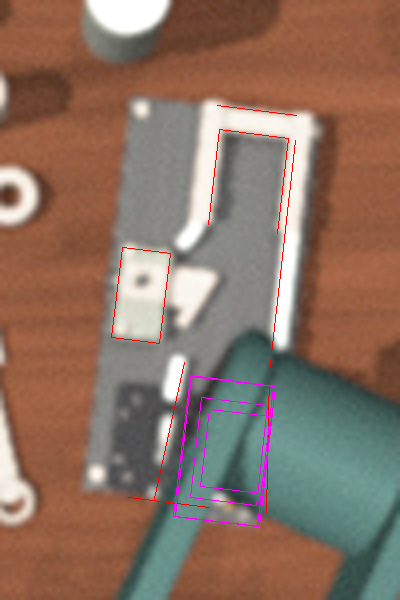

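The carb overlay (side px ~ crop 280,370) agrees to about 2 mm. I'll back off 12 mm for clearance and lower it.

```bash
python3 -m inch '-0.1 -0.6 0.5 0 1; -0.1 -1.2 2 0 1; -0.1 -1.2 3.5 0 1; -0.1 -1.2 4.8 0 1; -0.1 -1.2 5.6 0 1; -0.1 -1.2 5.6 0 1; -0.1 -1.2 5.6 0 1'
python3 - <<'E'
from h import *
i,d=robot.snapshot("side")
p=np.load("p0.npz");S=p["S"]
o=robot.get_obs();P=o["tool_pos"];c=(P[0],P[1],o["ee_rot"][2]-np.pi/2)
over("side",i,(190,130,350,260),5,[],"pics/a5s.png")
t=fr(S,[[-.125,0,.046]])[0];shift(t,S[2]+np.pi/2)
E
```

```text
time: 5.85
tool_pos: [0.419, -0.1562, 0.0556]
ee_rot: [-3.137, 0.0, 1.42]
wrist_force: [-0.0, 0.6, -5.3]
width: 0.0416
t 5.9 pos [ 0.4196 -0.1566  0.0564] rpy [-3.1389e+00  8.0000e-04  1.4200e+00] F [ 0.4  0.7 -5.9] w 0.042 | shift cm [-0.01 -0.05  1.04] spin 0.002
```

View pics/a5s.png

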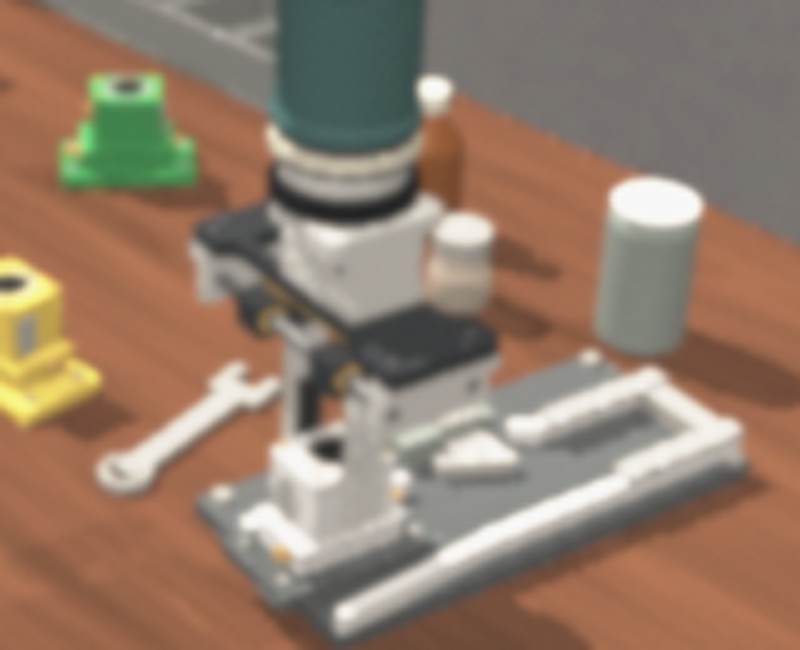

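```bash
python3 -m inch '0 0 0.3 0 1; 0 0 0.5 0 1; 0 0 0.7 0 1; 0 0 0.7 0 1; 0 0 0.7 0 1'; python3 -m inch '0 0 0.1 0 1; 0 0 0.2 0 1; 0 0 0.2 0 1'
```

```text
time: 6.32
tool_pos: [0.4196, -0.1566, 0.0493]
ee_rot: [-3.139, 0.001, 1.42]
wrist_force: [-0.5, 0.3, -6.4]
width: 0.0416
time: 6.57
tool_pos: [0.4194, -0.1566, 0.0471]
ee_rot: [-3.138, 0.001, 1.42]
wrist_force: [-0.4, -0.7, -5.4]
width: 0.0421
```

Run:
```python
from h import *
print(robot.get_obs())
```

```text
{'time': 6.5667, 'joint_positions': array([-4.82747116e-01, -4.99381451e-02,  1.83205707e+00, -1.67303417e-03,
        1.36229869e+00, -1.90229240e+00]), 'qvel': array([ 0.00111425,  0.00044085, -0.00078631,  0.00048072,  0.00416637,
       -0.00265226]), 'joint_torque': array([-8.18856061e-03, -2.83227861e+01, -3.06691039e+01, -4.64519695e-02,
        2.25875020e-02,  8.89708190e-05]), 'tool_pos': array([ 0.41940741, -0.15655995,  0.04711258]), 'ee_rot': array([-3.13838883e+00,  6.27259270e-04,  1.41989490e+00]), 'wrist_force': array([-0.39300264, -0.65261302, -5.39188098]), 'wrist_torque': array([ 0.04382097,  0.00115667, -0.03711836]), 'width': 0.04205082721107029}
```

```bash
python3 -m inch '0 0 0.05 0 1; 0 0 0.1 0 1; 0 0 0.1 0 1'; python3 -m inch '0 0 0.05 0 1; 0 0 0.05 0 1'
```

```text
time: 6.82
tool_pos: [0.4194, -0.1566, 0.046]
ee_rot: [-3.138, 0.001, 1.42]
wrist_force: [-0.5, 0.8, -5.8]
width: 0.042
time: 6.98
tool_pos: [0.4194, -0.1566, 0.046]
ee_rot: [-3.138, 0.001, 1.42]
wrist_force: [-1.0, 1.1, -2.5]
width: 0.0418
```

```bash
python3 -m inch '0 0 0.02 0 1; 0 0 0.02 0 1'
python3 - <<'E'
from h import *
i,d=robot.snapshot("side")
p=np.load("p0.npz");S=p["S"]
o=robot.get_obs();P=o["tool_pos"];c=(P[0],P[1],o["ee_rot"][2]-np.pi/2)
over("side",i,(225,190,325,260),8,[(CB,c,.012,(255,0,255))],"pics/a6s.png")
t=fr(S,[[-.06,0,.046]])[0];shift(t,S[2]+np.pi/2)
E
```

```text
time: 7.15
tool_pos: [0.4195, -0.1566, 0.0459]
ee_rot: [-3.139, 0.001, 1.42]
wrist_force: [-0.4, 0.8, -3.7]
width: 0.0414
t 7.2 pos [ 0.4195 -0.1566  0.046 ] rpy [-3.1386e+00  8.0000e-04  1.4199e+00] F [-1.4  1.3 -3.4] w 0.0421 | shift cm [-0.02  6.46 -0.02] spin 0.002
```

View pics/a6s.png

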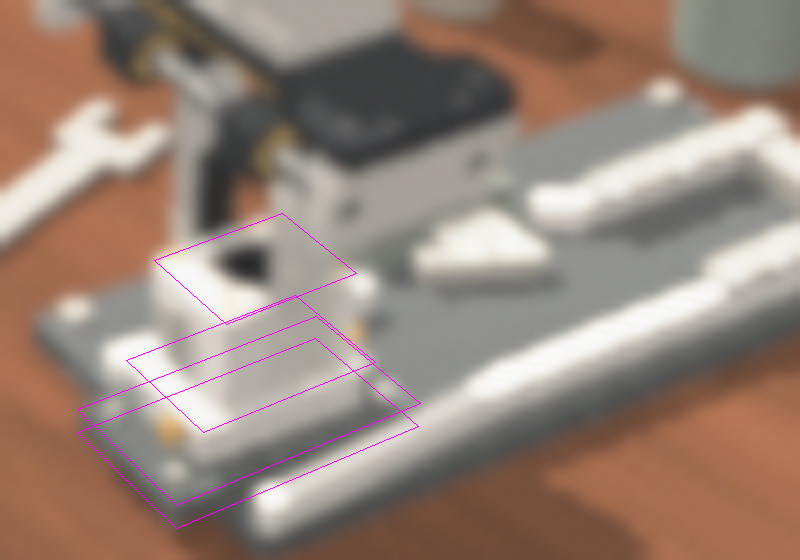

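```bash
python3 -m inch '0 0.3 0 0 1; 0 0.8 0 0 1; 0 1.4 0 0 1; 0 2 0 0 1; 0 2.5 0 0 1; 0 2.7 0 0 1; 0 2.7 0 0 1'
cat > st.py <<'E'
from h import *
p=np.load("p0.npz");S=p["S"];o=robot.get_obs();R=Ro.from_euler("xyz",o["ee_rot"]).as_matrix()
q=fr((0,0,-S[2]),[o["tool_pos"]-[S[0],S[1],0]])[0]
print(round(o["time"],2),"slide xyz mm",(q*1e3).round(1),"dyaw",round(o["ee_rot"][2]-np.pi/2-S[2],4),"F tool",(R.T@o["wrist_force"]).round(1),"T",o["wrist_torque"].round(2),"w",o["width"].round(4))
E
python3 st.py
```

```text
time: 7.78
tool_pos: [0.4473, -0.1609, 0.0459]
ee_rot: [-3.14, 0.001, 1.42]
wrist_force: [-0.0, 0.2, -3.2]
width: 0.042Traceback (most recent call last):
  File "st.py", line 4, in <module>
    print(round(o["time"],2),"slide xyz mm",(q*1e3).round(1),"dyaw",round(o["ee_rot"][2]-np.pi/2-S[2],4),"F tool",(R.T@o["wrist_force"]).round(1),"T",o["wrist_torque"].round(2),"w",o["width"].round(4))
                                                                                                                                                                                     ^^^^^^^^^^^^^^^^
AttributeError: 'float' object has no attribute 'round'
```

```bash
sed -i 's/o\["width"\].round(4)/o["width"]/' st.py; python3 st.py
python3 - <<'E'
from h import *
S=np.load("p0.npz")["S"]
g=lambda cx,cy:(270+(cx-385+.5)/5-.5,115+(cy+.5)/5-.5)
q=ray("top",[g(607,266),g(553,262),g(560,334),g(572,332)],.024)
print((fr((0,0,-S[2]),q-[S[0],S[1],0])*1e3).round(1))
E
```

```text
7.78 slide xyz mm [-96.5   0.   45.9] dyaw 0.0025 F tool [ 0.2 -0.   3.2] T [-0.04 -0.14  0.05] w 0.041952010292667784
[[ 19.2  14.6  24. ]
 [ 17.6  46.9  24. ]
 [-24.7  37.8  24. ]
 [-22.7  30.8  24. ]]
```

The image puts the pawl's back face at about x=18 mm, so I expect the click with the sled centre at about x=68 mm.

```bash
python3 -m inch '0 0.3 0 0 1; 0 0.8 0 0 1; 0 1.4 0 0 1; 0 1.8 0 0 1; 0 2 0 0 1; 0 2 0 0 1'; python3 st.py;  python3 -m inch '0 0.3 0 0 1; 0 0.6 0 0 1; 0 0.9 0 0 1; 0 1.2 0 0 1; 0 1.5 0 0 1; 0 1.5 0 0 1'; python3 st.py
```

```text
time: 8.28
tool_pos: [0.4679, -0.1641, 0.0459]
ee_rot: [-3.141, 0.001, 1.42]
wrist_force: [0.4, -0.2, -3.1]
width: 0.0421
8.28 slide xyz mm [-75.7   0.1  45.9] dyaw 0.0027 F tool [-0.2  0.4  3.1] T [0.02 0.04 0.04] w 0.04205164708776975
time: 8.78
tool_pos: [0.4826, -0.1668, 0.046]
ee_rot: [-3.14, 0.002, 1.421]
wrist_force: [-3.5, -1.3, -0.8]
width: 0.0421
8.78 slide xyz mm [-60.7  -0.3  46. ] dyaw 0.0028 F tool [-1.8 -3.3  0.8] T [-0.14  0.65  0.03] w 0.042138169727726334
```

```bash
python3 -m inch '0 0.25 0.02 0 1; 0 0.5 0.02 0 1; 0 0.75 0.02 0 1; 0 1 0.02 0 1; 0 1.2 0.02 0 1; 0 1.2 0.02 0 1'; python3 st.py;  python3 -m inch '0 0.25 0.02 0 1; 0 0.5 0.02 0 1; 0 0.75 0.02 0 1; 0 1 0.02 0 1; 0 1.2 0.02 0 1; 0 1.2 0.02 0 1'; python3 st.py
```

```text
time: 9.28
tool_pos: [0.4938, -0.1691, 0.046]
ee_rot: [-3.138, 0.003, 1.42]
wrist_force: [-5.7, -0.8, 1.4]
width: 0.0422
9.28 slide xyz mm [-49.3  -1.   46. ] dyaw 0.0027 F tool [-1.7 -5.5 -1.3] T [-0.11  1.01  0.  ] w 0.04215892907318075
time: 9.78
tool_pos: [0.5041, -0.1714, 0.0462]
ee_rot: [-3.134, 0.004, 1.421]
wrist_force: [-8.1, -1.0, 3.5]
width: 0.042
9.78 slide xyz mm [-38.7  -1.6  46.2] dyaw 0.0028 F tool [-2.3 -7.9 -3.4] T [-0.04  1.43  0.03] w 0.04196502981024584
```

```bash
python3 -m inch '0.03 0.25 0 0 1; 0.05 0.5 0 0 1; 0.05 0.75 0 0 1; 0.05 1 0 0 1; 0.05 1.2 0 0 1; 0.05 1.2 0 0 1'; python3 st.py;  python3 -m inch '0.05 0.25 0 0 1; 0.05 0.5 0 0 1; 0.05 0.75 0 0 1; 0.05 1 0 0 1; 0.05 1.2 0 0 1; 0.05 1.2 0 0 1'; python3 st.py
```

```text
time: 10.28
tool_pos: [0.5155, -0.1732, 0.0463]
ee_rot: [-3.133, 0.005, 1.42]
wrist_force: [-4.7, -1.5, -0.8]
width: 0.0422
10.28 slide xyz mm [-27.2  -1.6  46.3] dyaw 0.0026 F tool [-2.2 -4.5  0.8] T [-0.13  0.89  0.06] w 0.04222779341472223
time: 10.78
tool_pos: [0.5268, -0.175, 0.0464]
ee_rot: [-3.131, 0.006, 1.42]
wrist_force: [-5.3, -0.3, 1.1]
width: 0.0418
10.78 slide xyz mm [-15.7  -1.7  46.4] dyaw 0.0026 F tool [-1.1 -5.2 -1. ] T [-0.11  0.9   0.04] w 0.04181393890598837
```

```bash
python3 -m inch '0.03 0.3 0 0 1; 0.05 0.6 0 0 1; 0.05 0.9 0 0 1; 0.05 1.2 0 0 1; 0.05 1.5 0 0 1; 0.05 1.5 0 0 1'; python3 st.py;  python3 -m inch '0.05 0.3 0 0 1; 0.05 0.6 0 0 1; 0.05 0.9 0 0 1; 0.05 1.2 0 0 1; 0.05 1.5 0 0 1; 0.05 1.5 0 0 1'; python3 st.py
python3 - <<'E'
from h import *
i,d=robot.snapshot("side")
o=robot.get_obs();P=o["tool_pos"];c=(P[0],P[1],o["ee_rot"][2]-np.pi/2)
over("side",i,(235,180,335,250),8,[],"pics/a7s.png")
E
```

```text
time: 11.28
tool_pos: [0.5414, -0.1773, 0.0464]
ee_rot: [-3.13, 0.007, 1.42]
wrist_force: [-5.5, -0.6, 1.0]
width: 0.0416
11.28 slide xyz mm [-1.  -1.7 46.4] dyaw 0.0027 F tool [-1.4 -5.4 -0.9] T [-0.08  0.86  0.08] w 0.0416371472657107
time: 11.78
tool_pos: [0.5559, -0.1796, 0.0465]
ee_rot: [-3.128, 0.008, 1.421]
wrist_force: [-4.8, 0.0, 1.9]
width: 0.0419
11.78 slide xyz mm [13.7 -1.8 46.5] dyaw 0.0029 F tool [-0.7 -4.8 -1.9] T [-0.09  0.84  0.1 ] w 0.04185318991758791
```

View pics/a7s.png

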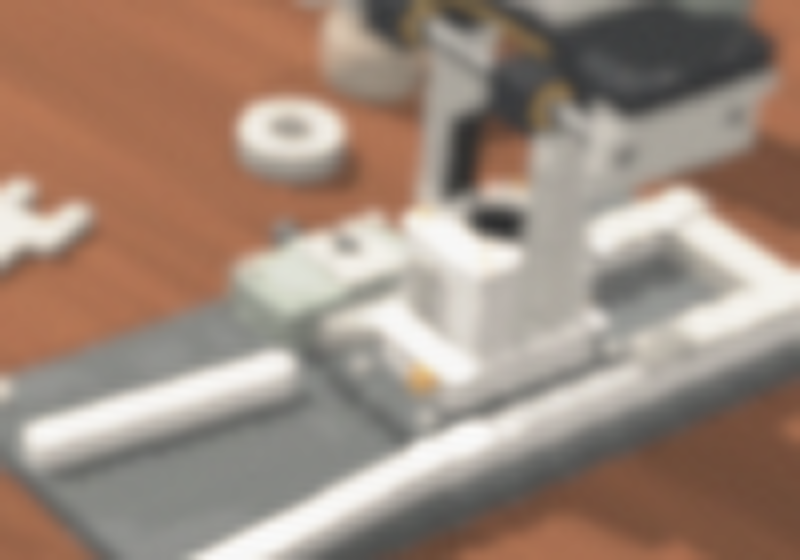

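The sled has slid under the keepers with the pawl held back on its flank (crop 400,330). I'll continue.

```bash
python3 -m inch '0.03 0.3 0 0 1; 0.05 0.6 0 0 1; 0.05 0.9 0 0 1; 0.05 1.2 0 0 1; 0.05 1.5 0 0 1; 0.05 1.5 0 0 1'; python3 st.py;  python3 -m inch '0.05 0.3 0 0 1; 0.05 0.6 0 0 1; 0.05 0.9 0 0 1; 0.05 1.2 0 0 1; 0.05 1.5 0 0 1; 0.05 1.6 0 0 1'; python3 st.py;  python3 -m inch '0.05 0.3 0 0 1; 0.05 0.6 0 0 1; 0.05 0.9 0 0 1; 0.05 1.2 0 0 1; 0.05 1.2 0 0 1'; python3 st.py
```

```text
time: 12.33
tool_pos: [0.5705, -0.1819, 0.0466]
ee_rot: [-3.127, 0.009, 1.421]
wrist_force: [-3.8, -0.7, 0.3]
width: 0.0421
12.33 slide xyz mm [28.4 -1.9 46.6] dyaw 0.0031 F tool [-1.3 -3.7 -0.2] T [-0.08  0.85  0.14] w 0.04212872863698634
time: 12.83
tool_pos: [0.5857, -0.1843, 0.0467]
ee_rot: [-3.125, 0.01, 1.421]
wrist_force: [-6.5, -1.0, 1.5]
width: 0.042
12.83 slide xyz mm [43.8 -2.  46.7] dyaw 0.0035 F tool [-1.9 -6.4 -1.4] T [-0.01  1.18  0.25] w 0.04199541909560898
time: 13.25
tool_pos: [0.5973, -0.1862, 0.0469]
ee_rot: [-3.124, 0.011, 1.422]
wrist_force: [-4.6, -0.9, 1.6]
width: 0.0421
13.25 slide xyz mm [55.6 -2.1 46.9] dyaw 0.004 F tool [-1.5 -4.4 -1.5] T [-0.1   0.82  0.27] w 0.04205529248609364
```

```bash
for k in 1; do python3 -m inch '0.05 0.2 0 0 1; 0.05 0.4 0 0 1; 0.05 0.6 0 0 1; 0.05 0.6 0 0 1' >/dev/null; python3 st.py;  python3 -m inch '0.05 0.2 0 0 1; 0.05 0.4 0 0 1; 0.05 0.5 0 0 1; 0.05 0.5 0 0 1'>/dev/null; python3 st.py; done
python3 - <<'E'
from h import *
i,d=robot.snapshot("side")
over("side",i,(245,180,345,250),8,[],"pics/a8s.png")
E
```

```text
13.58 slide xyz mm [61.  -2.  46.9] dyaw 0.0045 F tool [-2.  -5.4 -1. ] T [-0.13  0.94  0.24] w 0.04166389643748589
13.92 slide xyz mm [65.4 -2.1 47. ] dyaw 0.005 F tool [-1.2 -6.1 -1.1] T [-0.07  0.97  0.27] w 0.04204601311933014
```

View pics/a8s.png

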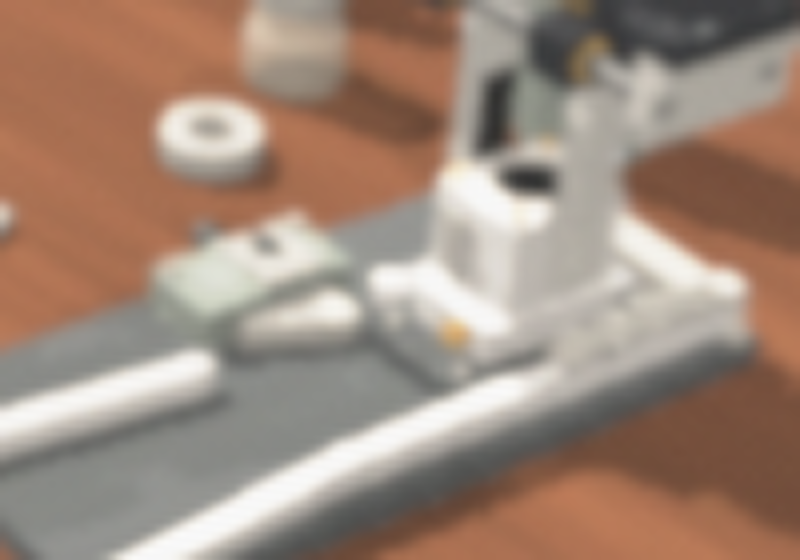

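The pawl (crop 300,320) is still pushed in, though the sled's rear edge is close to its end. I'll push on in small steps.

```bash
python3 -m inch '0.03 0.1 0 0 1; 0.03 0.2 0 0 1; 0.03 0.25 0 0 1; 0.03 0.25 0 0 1' >/dev/null; python3 st.py;  python3 -m inch '0.03 0.1 0 0 1; 0.03 0.2 0 0 1; 0.03 0.25 0 0 1; 0.03 0.25 0 0 1'>/dev/null; python3 st.py
python3 - <<'E'
from h import *
i,d=robot.snapshot("side")
over("side",i,(245,180,345,250),8,[],"pics/a9s.png")
E
```

```text
14.3 slide xyz mm [67.1 -2.4 47.2] dyaw 0.0056 F tool [-2.2 -5.3 -0.7] T [-0.07  0.97  0.27] w 0.0417918291711025
14.63 slide xyz mm [68.7 -2.5 47.3] dyaw 0.0058 F tool [-1.1 -6.  -0.9] T [-0.02  1.04  0.21] w 0.04178587978316922
```

View pics/a9s.png

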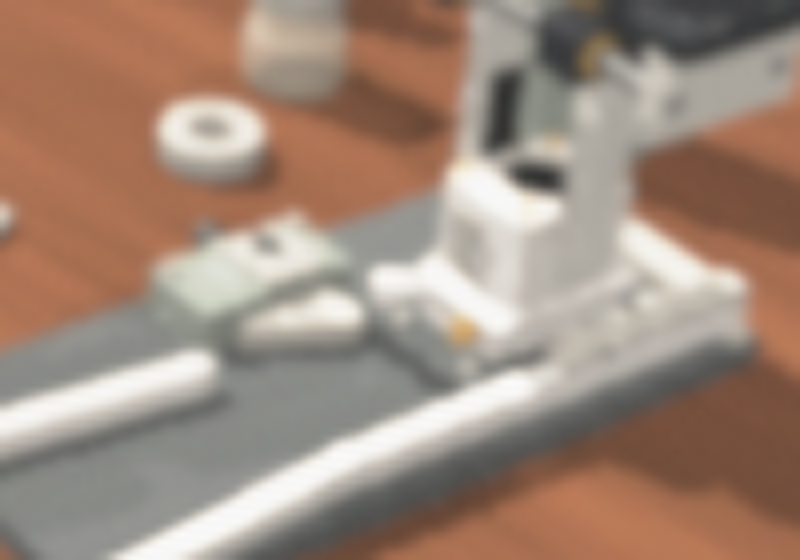

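```bash
python3 -m inch '0.05 0.1 0 0 1; 0.05 0.2 0 0 1; 0.05 0.25 0 0 1; 0.05 0.25 0 0 1' >/dev/null; python3 st.py;  python3 -m inch '0.05 0.1 0 0 1; 0.05 0.2 0 0 1; 0.05 0.25 0 0 1; 0.05 0.25 0 0 1'>/dev/null; python3 st.py
python3 - <<'E'
from h import *
i,d=robot.snapshot("side")
over("side",i,(245,180,345,250),8,[],"pics/a10s.png")
E
```

```text
15.02 slide xyz mm [71.7 -2.  47.2] dyaw 0.0057 F tool [-0.3 -1.7  1.3] T [-0.01  0.3   0.04] w 0.041611929271920756
15.35 slide xyz mm [74.6 -1.3 47.2] dyaw 0.0059 F tool [-0.4 -1.2  1.1] T [0.14 0.28 0.1 ] w 0.04149547557743997
```

View pics/a10s.png

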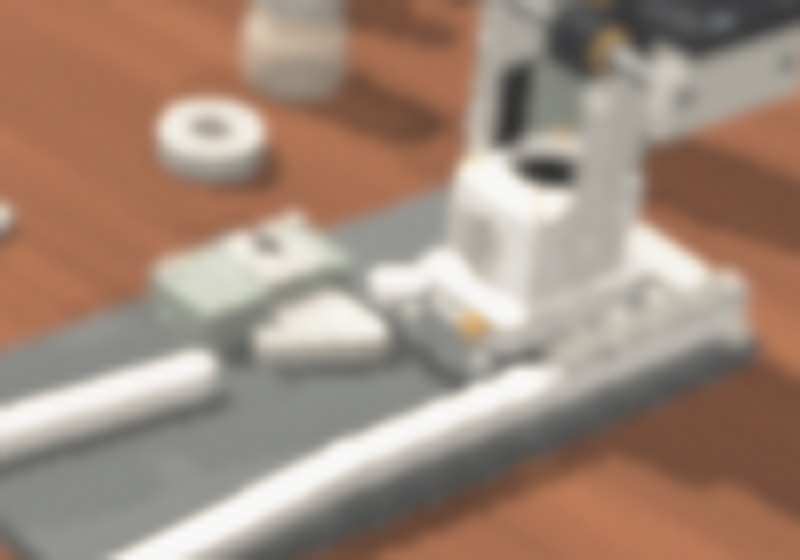

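The pawl has clicked out: its whole triangular nose shows at crop (320,330), and the force dropped from 6 N to 1.5 N. Next I'll ease back to contact.

```bash
python3 -m inch '0 -0.1 0 0 1; 0 -0.2 0 0 1; 0 -0.3 0 0 1; 0 -0.3 0 0 1' >/dev/null; python3 st.py;  python3 -m inch '0 -0.05 0 0 1; 0 -0.1 0 0 1; 0 -0.1 0 0 1'>/dev/null; python3 st.py
```

```text
15.73 slide xyz mm [71.9 -1.1 47.2] dyaw 0.0058 F tool [0.3 1.5 3.5] T [ 0.06 -0.41  0.03] w 0.04156797665924092
15.98 slide xyz mm [70.9 -1.  47.2] dyaw 0.0058 F tool [-0.2  2.2  3. ] T [ 0.06 -0.46 -0.05] w 0.04176916659484275
```

```bash
python3 -m inch '0 -0.05 0 0 1; 0 -0.1 0 0 1; 0 -0.1 0 0 1'>/dev/null; python3 st.py; python3 -m inch '0 -0.05 0 0 1; 0 -0.1 0 0 1; 0 -0.1 0 0 1'>/dev/null; python3 st.py
```

```text
16.23 slide xyz mm [69.8 -1.  47.2] dyaw 0.0058 F tool [0.8 0.2 3.8] T [ 0.03 -0.34  0.02] w 0.04180533463126665
16.48 slide xyz mm [69.4 -1.  47.2] dyaw 0.0057 F tool [-0.4  3.5  5. ] T [-0.03 -0.8  -0.03] w 0.04178377649360018
```

```bash
python3 -m inch '0 -0.04 0 0 1; 0 -0.08 0 0 1; 0 -0.1 0 0 1; 0 -0.1 0 0 1'>/dev/null; python3 st.py
```

```text
16.82 slide xyz mm [69.1 -1.1 47.4] dyaw 0.0057 F tool [0.2 4.7 5.6] T [-0.16 -1.18 -0.1 ] w 0.04175687655289398
```

```bash
python3 -m inch '0 -0.05 0 0 1; 0 -0.09 0 0 1; 0 -0.12 0 0 1; 0 -0.14 0 0 1; 0 -0.16 0 0 1; 0 -0.16 0 0 1;0 -0.16 0 0 1'>/dev/null; python3 st.py
```

```text
17.4 slide xyz mm [68.9 -1.1 47.7] dyaw 0.0055 F tool [-0.3  6.7  6. ] T [-0.2  -1.61 -0.13] w 0.04175493014953271
```

```bash
python3 -m inch '0 -0.06 0.02 0 1; 0 -0.11 0.04 0 1; 0 -0.15 0.04 0 1; 0 -0.19 0.04 0 1; 0 -0.22 0.04 0 1; 0 -0.23 0.04 0 1; 0 -0.23 0.04 0 1; 0 -0.23 0.04 0 1;0 -0.23 0.04 0 1;0 -0.23 0.04 0 1;0 -0.23 0.04 0 1;0 -0.23 0.04 0 1;0 -0.23 0.04 0 1'>/dev/null; python3 st.py
python3 - <<'E'
from h import *
i,d=robot.snapshot("side")
over("side",i,(245,180,345,250),8,[],"pics/a11s.png")
E
python3 st.py
```

```text
18.48 slide xyz mm [68.6 -1.1 47.9] dyaw 0.0053 F tool [-0.1  7.6  5.9] T [-0.22 -1.8  -0.13] w 0.04184448499205794
18.53 slide xyz mm [68.6 -1.1 48. ] dyaw 0.0053 F tool [-0.1  8.1  5.2] T [-0.22 -1.83 -0.21] w 0.04215705574876646
```

View pics/a11s.png

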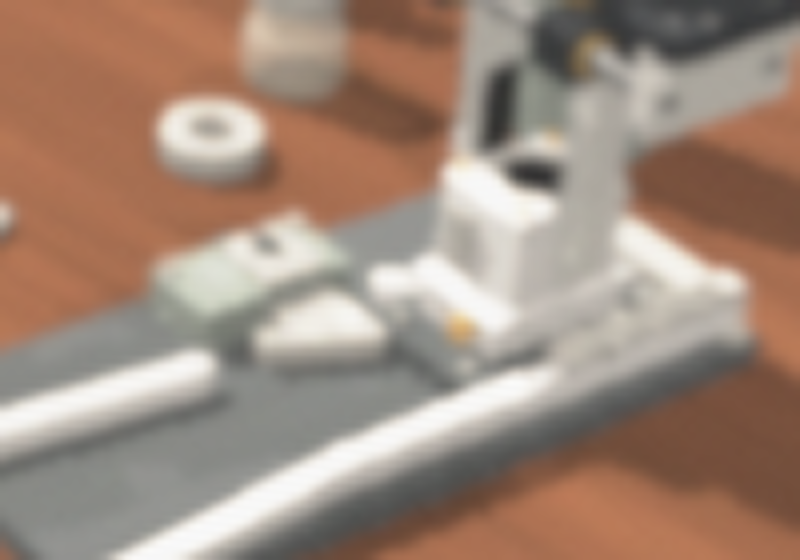

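The pawl holds at 8 N with its nose fully out (crop 320,330). I'll do the full tug of about 10 N, pressing down a little.

```bash
python3 -m inch '0 -0.08 0.05 0 1; 0 -0.14 0.08 0 1; 0 -0.19 0.1 0 1; 0 -0.23 0.1 0 1; 0 -0.26 0.1 0 1; 0 -0.28 0.1 0 1; 0 -0.28 0.1 0 1; 0 -0.28 0.1 0 1;0 -0.28 0.1 0 1;0 -0.28 0.1 0 1;0 -0.28 0.1 0 1;0 -0.28 0.1 0 1;0 -0.28 0.1 0 1'; python3 st.py
```

```text
time: 19.62
tool_pos: [0.6101, -0.1873, 0.0482]
ee_rot: [-3.137, 0.013, 1.423]
wrist_force: [8.6, -0.4, -4.8]
width: 0.0415
19.62 slide xyz mm [68.4 -1.2 48.2] dyaw 0.005 F tool [0.9 8.6 4.7] T [-0.15 -1.87 -0.17] w 0.041531059908810994
```

```bash
python3 -m inch '0 -0.08 0.05 0 1; 0 -0.16 0.08 0 1; 0 -0.22 0.1 0 1; 0 -0.27 0.1 0 1; 0 -0.31 0.1 0 1; 0 -0.33 0.1 0 1; 0 -0.33 0.1 0 1; 0 -0.33 0.1 0 1;0 -0.33 0.1 0 1;0 -0.33 0.1 0 1;0 -0.33 0.1 0 1;0 -0.33 0.1 0 1;0 -0.33 0.1 0 1'; python3 st.py
```

```text
time: 20.7
tool_pos: [0.61, -0.1872, 0.0484]
ee_rot: [3.138, 0.013, 1.423]
wrist_force: [9.7, -2.1, -6.4]
width: 0.0418
20.7 slide xyz mm [68.3 -1.1 48.4] dyaw 0.0049 F tool [-0.5  9.9  6.4] T [-0.08 -2.06 -0.18] w 0.041798851226304765
```

The tug held at 9.9 N. Now I'll unload, set the carb down and look.

```bash
python3 -m inch '0 0 0.02 0 1; 0 0.1 0.05 0 1; 0 0.1 0.08 0 1; 0 0.1 0.08 0 1'>/dev/null; python3 st.py; python3 -m inch '0 0 0.05 0 1; 0 0 0.1 0 1; 0 0 0.1 0 1'>/dev/null; python3 st.py
python3 - <<'E'
from h import *
i,d=robot.snapshot("side")
over("side",i,(245,180,345,250),8,[],"pics/a12s.png")
E
```

```text
21.03 slide xyz mm [68.7 -1.1 47.3] dyaw 0.0049 F tool [0.4 2.  3.6] T [ 0.05 -0.5  -0.06] w 0.041741443052384454
21.28 slide xyz mm [68.7 -1.1 46.5] dyaw 0.0049 F tool [0.2 3.  3.8] T [ 0.03 -0.61 -0.03] w 0.04164948141672314
```

View pics/a12s.png

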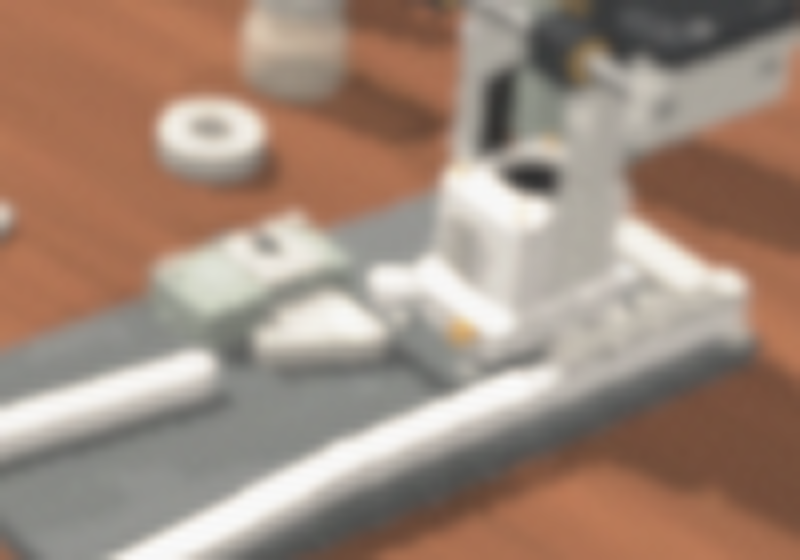

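The carb sits flat behind the fully extended pawl. I'll seat it a little lower, then release.

```bash
python3 -m inch '0 0.03 0.03 0 1; 0 0.08 0.06 0 1; 0 0.08 0.06 0 1'>/dev/null; python3 st.py; python3 -m inch '0 0 0 0 0.85; 0 0 0 0 0.75; 0 0 0 0 0.6; 0 0 0 0 0.4;0 0 0 0 0.3;0 0 0 0 0.3;0 0 0 0 0.3'; python3 st.py
```

```text
21.58 slide xyz mm [69.  -1.2 46.3] dyaw 0.005 F tool [ 0.4 -1.1  0.4] T [ 0.27  0.16 -0.04] w 0.041944982920411586
time: 22.17
tool_pos: [0.6106, -0.1874, 0.0466]
ee_rot: [3.141, 0.013, 1.423]
wrist_force: [-0.1, 0.6, -0.1]
width: 0.0641
22.17 slide xyz mm [68.9 -1.3 46.6] dyaw 0.0049 F tool [ 0.6 -0.1  0.1] T [ 0.04  0.01 -0.01] w 0.06414797252937145
```

```bash
python3 -m inch '0 0 -0.5 0 0.3; 0 0 -1.5 0 0.3; 0 0 -3 0 0.3; 0 0 -5 0 0.3; 0 0 -7.5 0 0.3; 0 0 -10 0 0.3; 0 0 -11.5 0 0.3; 0 0 -12 0 0.3; 0 0 -12 0 0.3'
python3 - <<'E'
from h import *
i,d=robot.snapshot("side");j,_=robot.snapshot("top")
S=np.load("p0.npz")["S"];c=(*fr(S,[[.069,-.001,0]])[0][:2],S[2])
over("side",i,(245,180,345,250),8,[],"pics/a13s.png")
over("side",i,(245,180,345,250),8,[(CB,c,.012,(255,0,255))],"pics/a13o.png")
cv2.imwrite("pics/a13t.png",j)
E
```

```text
time: 22.92
tool_pos: [0.6119, -0.1862, 0.1698]
ee_rot: [3.135, 0.015, 1.423]
wrist_force: [1.3, 0.9, 0.0]
width: 0.0658
```

View pics/a13s.png

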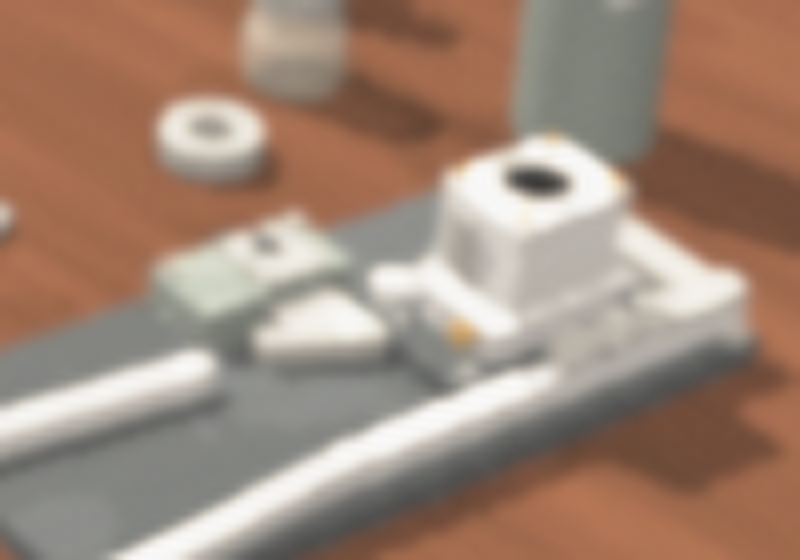

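View pics/a13o.png

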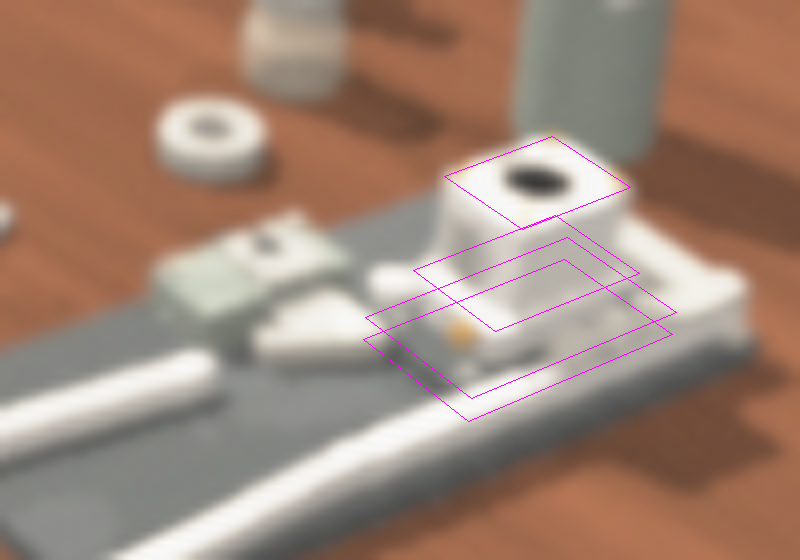

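View pics/a13t.png

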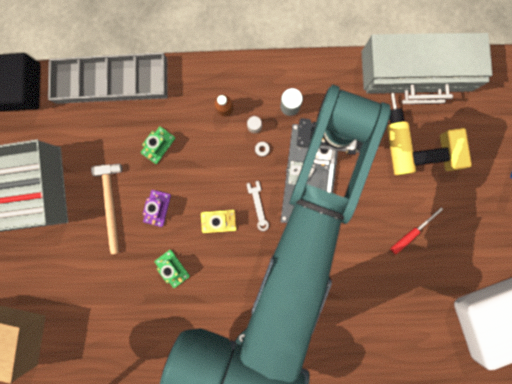

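The last pictures show the carb level and released, with its tower at side crop (535,180). The pawl nose is fully out behind the sled at (320,330), and the bystanders have not moved in the top view. I'll hand in.

```bash
python3 -c "
from bench import robot
print(robot.close_job())"
```

```text
the job is handed in; nothing more can be done
None
```

The carburettor is docked behind the pawl, released, and handed in at about 23 s; no verdict was reported.

- **Insertion:** I laid the sled in the mouth of the slide and pushed it under the keeper strips with roughly 4–8 N. The pawl clicked out with the sled centre between about x = 69 and 72 mm: the push force fell from 6 N to 1.7 N and the pawl's nose was fully out in the picture.
- **Tug:** The task asked for one steady tug, but I pulled back in rising stages. I held about 7.6 N and 8.6 N before the last one at 9.9 N, each for over half a second. The pawl held every time, and no wrist reading along the pull went above 9.9 N.
- **Lift during the tug:** The tool rose about 2.4 mm during the tugs, so the carburettor may have lifted by up to that much. That is inside the 3.5 mm limit, and I set it back down before letting go.
- **Last check:** It sits at about x = 69 mm, y = −1 mm, level, with the pawl out behind it. The gripper is 12 cm clear and the other things on the bench look unmoved. The camera overlays agree with this to about 2–3 mm.

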